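Close the slide press and run its timer for six minutes

TASK

Close the slide press: lower the platen squarely and gently over the press's two rods until it rests fully on the slide. Roll the timer's thumbwheel with a fingertip until it reads 6 and, only when the press is closed and the wheel reads 6, press the timer's start button right down and let go. Leave the other things on the bench where they are, and keep clear of the microscope on the left: the arm starts just beside its head, so draw the hand back towards the robot's base before swinging to the bench.

Things in the scene. Friction and masses are not known exactly. Their poses are not given: they have to be found in the camera images.
- press: fixed slide press, 92 x 190 mm: grey metal base plate (top at 22 mm), on it a dark bed with a glass slide and a clear chip (top at 40 mm), and two upright steel rods 12 mm thick at x = 0, y = +64 and -64 mm, tops at 122 mm, the top 10 mm tapering to 4.4 mm. Origin: centre of the underside, on the bench; z up, y from rod to rod. It may stand left or right of the timer
- press_seat (a point): on the press: centre of the top of the chip, 40 mm above the bench; the platen's origin lies here when the press is closed
- platen: loose drilled platen, 0.3 to 0.6 kg, lying on its pad on the bench: metal plate 60 x 164 x 14 mm (x, y, z), 5 to 19 mm above the origin, with 15 mm through holes at y = +64 and -64 mm, each with a 25 mm brass collar up to z = 29 mm; rubber pad 30 x 70 x 5 mm below. Origin: centre of the pad's underside. Either way round fits the press
- platen_grip (a point): on the platen, 45 mm above its origin: centre of the black handle bar, 18 mm thick along the platen's x, 68 mm long along y, 24 mm high (z = 33 to 57 mm), on two posts at y = +24 and -24 mm
- timer: fixed bench timer box, 112 x 132 mm, top panel at 60 mm. Origin: centre of the underside; x points away from the robot (front faces the robot). The thumbwheel stands up through the panel at y = +27 mm, the start button at y = -36 mm, both at x = 0
- wheel_axis (a point): fixed point on the timer: centre of the black thumbwheel, 45 mm above the bench, axis along the timer's y. Wheel 24 mm wide; digits on radius 31 mm, between them ten ridges 5 mm thick reaching radius 38 mm. The digit read is the topmost, in line with white marks on the grey cheeks beside the wheel (inside faces 27 mm apart, tops 28 mm above the axis)
- thumbwheel (a joint): wheel angle, rad: 0.628 (36 degrees) a digit, 0 reads 0, 3.77 reads 6, stops just past 0 and 9. Grows as the wheel's top rolls along the timer's +x. A sprung detent holds each digit, with ridges then 18, 54, .. degrees either side of the top; a ridge pushed past half a step snaps on to the next digit by itself. About 3 N at the rim turns it. Starts on a digit from 1 to 4
- start_button (a joint): travel of the start button (white disc 28 mm across in a grey collar on the timer): 0 up, 0.006 m fully down, 5 N; it springs back
- start_button_top (a point): on the start button: centre of its top face
- tape_roll: bystander: roll of tan tape, 103 mm across, 25 mm high. Origin: centre of the underside
- amber_bottle: bystander: small brown dropper bottle, 34 mm across, 102 mm tall. Origin: centre of the underside

How it is judged:
On the way, in this order (a step that is already met when the one before it is completed fails the run):
1. the platen rests fully down on the slide, on both rods, and the thumbwheel reads 6 (distance between platen and press_seat below 0.004 m and angle between the y axis of platen and the y axis of press, either way round below 0.06 rad and angle between platen's own z axis and vertical below 0.04 rad and value of joint thumbwheel between 3.65 and 3.89 rad), for 0.2 s.
2. the start button is pressed right down (value of joint start_button above 0.0045 m), for 0.05 s.
At the end, for the whole second after the job is handed in: The platen lies released on the slide over both rods (origin within 4 mm of the seat, square within 0.06 rad, level within 0.04 rad), the thumbwheel stands in its detent at 6 (3.77 +- 0.12 rad), the start button is up again, and everything is at rest (all of step 1 and value of joint start_button below 0.0015 m and linear speed of platen below 0.02 m/s); the robot touches nothing.
It fails at once if the start button is pressed before the press is closed and the wheel reads 6 (value of joint start_button above 0.0035 m and (distance between platen and press_seat above 0.006 m or value of joint thumbwheel above 3.95 rad or value of joint thumbwheel below 3.59 rad)).
It fails at once if the platen is dropped down the rods (faster than 0.4 m/s on them) (horizontal distance between platen and press_seat below 0.02 m and distance between platen and press_seat below 0.07 m and linear speed of platen above 0.4 m/s).
It fails at once if the platen is rammed on the press (over 70 N) (contact force between platen and press above 70 N).
It fails at once if the tape roll or the brown bottle is moved by more than 3 cm (distance of any of tape_roll, amber_bottle from where it was at the start of the episode above 0.03 m).
It also fails if it takes over 64 s, if anything falls off the work surface, if the arm or the gripper's body presses on something with over 40 N, if the wrist force passes 120 N, or if a joint passes its speed limit or range.

ROBOT

A 6-joint arm with a two-finger parallel gripper is mounted at the origin on a cart in front of the work surface, level with it; the furniture and walls round the work are solid. World frame = base frame: x ahead of the robot, y to its left, z up, the work surface at z = 0. Lengths are in m, angles in rad, forces in N, time in s.
With the tool pointing down it reaches from about 0.275 to 0.725 m from the base axis. Payload 5.6 kg.
Tool frame: the origin (TCP) lies at the very end of the fingers, on their centre line; the grasp point (between the pads) lies 19 mm behind it (bot.hold_point_z is the distance from the TCP to the grasp point, in m); z points along the fingers, y is the line along which they close (so a half turn about z gives the same grasp; the last joint's range is limited). The gripper opens to 85 mm and grips with 20 to 120 N. Pads are 22 mm wide; open, the fingers measure 114 mm over their backs; the gripper's body (76 mm by 85 mm) begins 54 mm behind the grasp point. The pads swing forward as they close: fully open they stand 13 mm farther back than shut.
Start: joints at [1.534, 0.255, 0.108, 0, -1.424, -0.285], TCP at [0.174, 0.522, 0.231] pointing down, gripper open.
Joint ranges: [-2.95, 2.95], [-1.21, 1.97], [-1.09, 1.5], [-2.87, 1.71], [-2.94, -0.07], [-3.05, 3.05]. Speed limits (rad/s): [2.57, 2.57, 3.14, 3.14, 3.14, 3.14].

INTERFACE

Orientations are given as [roll, pitch, yaw] about the fixed x, y, z axes, in that order (R = Rz(yaw) Ry(pitch) Rx(roll)).
In Python, from bench import bot gives the robot as it stands. The module is installed in compiled form; this text tells all that it offers.
- The arm moves only by the tool drive_tool, never from a script. Its argument "commands" is a list of rows, each a list of 2 entries, a list of its own where there are three numbers: the shift along the world's x, y, z in parts of the range, where 1.0 means 1 m, then the turn, a rotation vector about the world's x, y, z in fractions of the full range, 1 being 360 degrees. In form: [[[x, y, z], [rx, ry, rz]], ...]. A call has 1 to 12 rows; each row is the pose to reach, as a shift and turn from the pose commanded when the call began; what a row does not reach only later rows make up. A row lasts 1/8 s, in which the tool goes at most 62.5 mm and 10.7 degrees, less where a joint would pass 70% of its speed; a pose out of reach is approached as far as the arm can. No shift or turn number may pass 1 either way. A call with a gripper value outside its range is refused whole. "gripper" is the opening, from -1 (shut) to 1 (fully open), set as the call begins (left out, the last holds). The fingers move at their own pace and stop on an object; the grip force is fixed at half the most. Time passes only in rows, so rows that repeat a pose let the fingers close. It gives the time, the measured TCP pose, the force, the opening and the grip force at its end, in the units of the state.
- bot.get_state(): the state, without advancing time (a new reading comes with each control period).
- bot.grab_frame(name): name is "scene" or "top" or "wrist"; returns (picture, depth): 480x640x3 uint8, red, green, blue; 480x640 float32, m along the optical axis (not along the pixel's ray), 0 where there is no reading.
- bot.camera_params(name): a dict with "fx", "fy", "cx", "cy" (pixels), "xyz" and "attitude" of the camera in the world. Camera axes: x right, y down, z forward; pixel columns grow to the right and rows downward; lengths in m; the calibration is good to about 2 mm. A picture is of the moment at which its call begins: read the wrist's pose just before it. camera_params takes no time and is no camera call; for the wrist camera it gives the pose at the moment of the call.
- bot.job_done(): hands the job in; it is judged then, once.
Trained networks look in the newest picture that a camera, given by its name, has taken for a name from the list of things; names that differ only in an ending like _2 or _b are one class to them, and where a whole thing is asked for, a point or a joint stands for the part that bears it (a point fixed in the world has none). Each returns a list of dicts, best first, with "score" (0 to 1); they miss things now and then, are a little off and sometimes report something else, mostly with a low value. They report only what shows in the picture. A call takes as long as a camera call.
- bot.masks_of(name, camera): "region" (480x640 bool, what is visible of it) and "point" ([row, column] in pixels, amid what is visible of it).
The state is a dict: "time": time; "joint_positions": joint angles; "qd": joint speeds; "joint_efforts": joint torques, N m; "eef_pos": TCP position; "ee_rot": TCP orientation; "contact_force": force on the tool from outside, world axes, zero at the start; "torque": the same for the moment, N m; "gripper_width": opening from 0.0 (shut) to 1.0 (fully open); "gripper_force": force on a finger pad.
Only numpy, scipy, OpenCV 4.12 (cv2) and the standard library are available. Lean on these libraries where they do the work, as an engineer would, in place of code of your own. Each camera call takes 0.05 s, during which the arm holds its last target. There are 200 camera calls.

## Working session

There is one attempt and no reset: what is moved stays moved. The work goes in short steps, Python scripts to look and compute and a tool call to move; the robot and the scene stay as the last step left them, time stands still between calls to the robot, and variables do not carry over. Pictures are saved under pics/ and viewed, at most 10 in all, crops included, and the job is handed in when it is done.

Besides the shell and the picture viewer there is one more tool, called after "Call:" as name(argument=value, ...) on one line, values as JSON. drive_tool: Moves the arm, as the interface text tells. Its arguments: {"type":"object","properties":{"commands":{"type":"array"},"gripper":{"type":"number"}},"required":["commands"]}

```bash
mkdir -p pics
cat > h.py <<'E'
import numpy as np, cv2
from bench import bot
from scipy.spatial.transform import Rotation as R
def cam(n):
    p=bot.camera_params(n); a=np.array(p['attitude'],float)
    M=a if a.shape==(3,3) else (R.from_euler('xyz',a).as_matrix() if a.size==3 else None)
    return p,M,np.array(p['xyz'])
def cloud(n):
    p,M,t=cam(n); im,d=bot.grab_frame(n)
    v,u=np.mgrid[:480,:640]
    P=np.stack([(u-p['cx'])/p['fx']*d,(v-p['cy'])/p['fy']*d,d],-1)@M.T+t
    return im,d,P
def save(im,f): cv2.imwrite('pics/'+f,im[...,::-1])
E
python3 - <<'E'
from h import *
print(bot.get_state()); 
for c in('scene','top','wrist'): print(c,bot.camera_params(c))
a,d,P=cloud('scene'); b,d2,P2=cloud('top')
np.savez('top0',im=b,P=P2,d=d2)
np.savez('scene0',im=a,P=P,d=d)
save(a,'scene0.png');save(b,'top0.png')
for n in('press','platen','timer','tape_roll','amber_bottle','thumbwheel','start_button'):
    for r in bot.masks_of(n,'top')[:2]:
        m=r['region']&(d2>0); q=P2[m]
        print(n,round(r['score'],2),r['point'],m.sum(),np.median(q,0).round(3),np.percentile(q,2,0).round(3),np.percentile(q,98,0).round(3))
E
```

```text
{'time': 0.0, 'joint_positions': array([ 1.53360874e+00,  2.55785922e-01,  1.06999425e-01, -4.83319314e-04,
       -1.42391643e+00, -2.84607756e-01]), 'qd': array([ 3.73699301e-05, -6.44246012e-04,  1.75916422e-04, -4.36991197e-04,
       -9.37598934e-04,  4.04710933e-04]), 'joint_efforts': array([-1.55739373e-03, -3.86625874e+01,  2.37943822e+01,  5.36495358e+00,
       -6.01733118e-03,  4.19484564e-06]), 'eef_pos': array([0.17372883, 0.5213119 , 0.23037195]), 'ee_rot': array([ 3.13962853e+00, -7.65900299e-05, -3.21866455e-01]), 'contact_force': array([ 0.03226998, -0.23594732, -0.4660525 ]), 'torque': array([ 0.08671268,  0.00348192, -0.03112677]), 'gripper_force': 0.0, 'gripper_width': 0.9991768023374127}
scene {'fx': 611.8359277597115, 'fy': 611.8359277597115, 'cx': 316.3748991476407, 'cy': 243.37460016962842, 'xyz': array([0.85211484, 0.68859269, 1.15985841]), 'attitude': array([-2.51975039, -0.00661698,  2.82067461])}
top {'fx': 523.4459616302566, 'fy': 523.4459616302566, 'cx': 322.4077267464178, 'cy': 229.52322470278338, 'xyz': array([ 0.4155043 , -0.04234393,  1.05263208]), '
[... 495 characters left out ...]
mer 0.79 [233.5, 289.8] 3972 [0.624 0.025 0.06 ] [ 0.572 -0.04   0.022] [0.686 0.089 0.082]
tape_roll 0.97 [319.0, 193.4] 1264 [0.451 0.191 0.023] [ 0.404  0.137 -0.002] [0.499 0.235 0.028]
tape_roll 0.15 [335.1, 370.7] 2685 [ 0.433 -0.128  0.019] [ 0.402 -0.208 -0.001] [ 0.463 -0.051  0.058]
amber_bottle 0.61 [324.0, 191.2] 1262 [0.449 0.189 0.023] [ 0.404  0.137 -0.002] [0.499 0.236 0.028]
thumbwheel 0.82 [225.1, 275.4] 416 [0.633 0.051 0.07 ] [0.605 0.038 0.061] [0.664 0.065 0.082]
thumbwheel 0.16 [235.2, 416.8] 4444 [ 0.625 -0.222  0.022] [ 0.575 -0.314 -0.   ] [ 0.684 -0.133  0.097]
start_button 0.59 [229.3, 312.4] 145 [ 0.625 -0.012  0.081] [ 0.614 -0.023  0.077] [ 0.636 -0.     0.085]
```

View pics/top0.png

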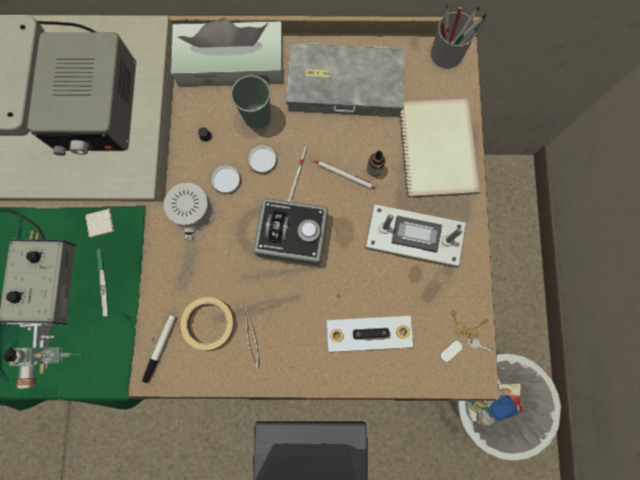

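View pics/scene0.png

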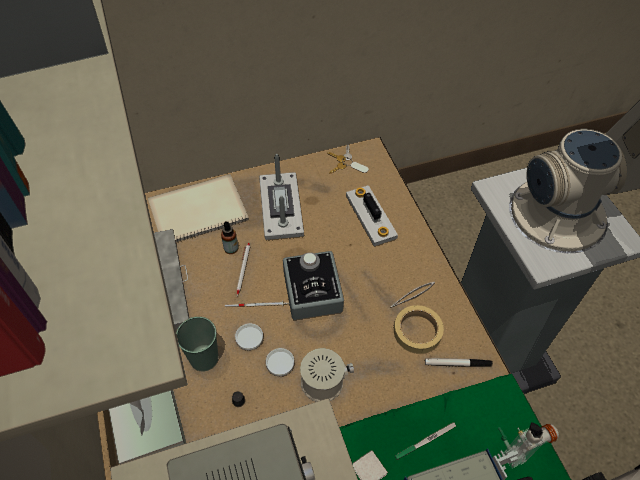

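The top view shows the platen at (370,333), the press at (417,235), the timer at (292,230) with its wheel at (277,225) and button at (310,229), the tape at (207,324) and the bottle at (376,162). The scene view agrees. The press is to the right of the timer.

Careful with the scale: turns go in shares of 360 degrees. That gives: -72 degrees / 360 = -0.2.

Call:
drive_tool(commands=[[[-0.02, -0.06, 0], [0, 0, 0]], [[-0.04, -0.12, 0], [0, 0, 0]], [[-0.06, -0.18, 0], [0, 0, 0]], [[-0.04, -0.23, 0], [0, 0, -0.0222]], [[0, -0.27, 0], [0, 0, -0.0444]], [[0.05, -0.3, 0], [0, 0, -0.0667]], [[0.09, -0.34, 0], [0, 0, -0.0889]], [[0.13, -0.39, 0], [0, 0, -0.1111]], [[0.16, -0.44, 0], [0, 0, -0.1333]], [[0.19, -0.49, 0], [0, 0, -0.1556]], [[0.21, -0.54, 0], [0, 0, -0.1778]], [[0.235, -0.59, 0], [0, 0, -0.2]]])

```text
time: 1.95
eef_pos: [0.4094, -0.0702, 0.2316]
ee_rot: [-3.14, 0.0, -1.583]
contact_force: [2.0, 0.3, -0.3]
gripper_width: 0.997
gripper_force: 0.0
```

Run:
```python
from h import *
z=np.load('top0.npz'); im,P=z['im'],z['P']
cv2.imwrite('pics/crop0.png',cv2.resize(im[190:270,245:475],None,fx=3.4,fy=3.4,interpolation=cv2.INTER_CUBIC)[...,::-1])
def rect(x0,x1,y0,y1,z0,z1):
    m=(P[...,0]>x0)&(P[...,0]<x1)&(P[...,1]>y0)&(P[...,1]<y1)&(P[...,2]>z0)&(P[...,2]<z1)
    q=P[m][:,:2]; r=cv2.minAreaRect((q*1000).astype(np.float32)); return m.sum(),np.round(r[0],1),np.round(r[1],1),round(r[2],1), P[m][:,2].mean().round(4)
print('platen plate',rect(.38,.49,-.24,-.02,.012,.035))
print('handle',rect(.38,.49,-.24,-.02,.045,.07))
print('press plate',rect(.55,.71,-.34,-.11,.015,.03))
print('rods',rect(.55,.71,-.34,-.22,.085,.13),rect(.55,.71,-.22,-.11,.085,.13))
print('timer',rect(.54,.72,-.07,.12,.053,.067))
print('bench z',np.median(P[350:370,270:300,2]))
```

```text
platen plate (np.int64(2221), array([ 433.6, -129.2]), array([ 60.1, 164.2]), 3.5, np.float64(0.0191))
handle (np.int64(351), array([ 433.6, -129.2]), array([17.9, 67.8]), 3.5, np.float64(0.0558))
press plate (np.int64(2753), array([ 630. , -224.7]), array([190.1,  93.3]), 78.4, np.float64(0.0213))
rods (np.int64(59), array([ 616.4, -285.8]), array([11.3,  8.9]), 25.9, np.float64(0.1076)) (np.int64(52), array([ 642.4, -161.9]), array([11. , 10.9]), 33.6, np.float64(0.1097))
timer (np.int64(2839), array([630.7,  25. ]), array([131.7, 111.4]), 81.8, np.float64(0.0591))
bench z -0.000598647100597427
```

Scaled: 4.2 degrees / 360 = 0.0117.

Call:
drive_tool(commands=[[[0.024, -0.05, 0], [0, 0, 0.0117]], [[0.024, -0.09, 0], [0, 0, 0.0117]], [[0.024, -0.09, 0], [0, 0, 0.0117]], [[0.024, -0.09, 0], [0, 0, 0.0117]]])

```text
time: 2.45
eef_pos: [0.4328, -0.1581, 0.2313]
ee_rot: [-3.142, 0.0, -1.506]
contact_force: [0.1, -0.3, -0.3]
gripper_width: 0.998
gripper_force: 0.0
```

View pics/crop0.png

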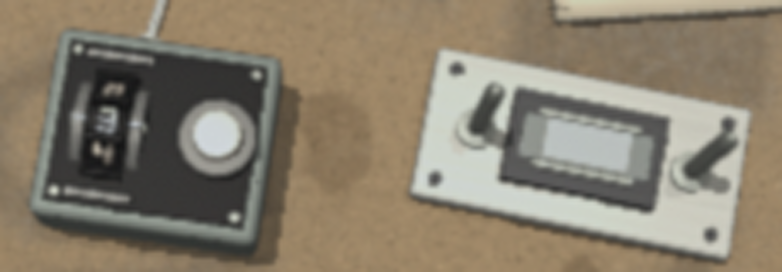

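```bash
cat >> h.py <<'E'
def rect(P,x0,x1,y0,y1,z0,z1):
    m=(P[...,0]>x0)&(P[...,0]<x1)&(P[...,1]>y0)&(P[...,1]<y1)&(P[...,2]>z0)&(P[...,2]<z1)
    q=P[m][:,:2]
    if len(q)<5: return len(q)
    r=cv2.minAreaRect((q*1000).astype(np.float32)); return m.sum(),np.round(r[0],1),np.round(r[1],1),round(r[2],1), P[m][:,2].mean().round(4)
E
python3 - <<'E'
from h import *
s=bot.get_state(); print(s['eef_pos'],s['ee_rot'])
im,d,P=cloud('wrist'); save(im,'w1.png')
print('plate',rect(P,.38,.49,-.24,-.02,.012,.035))
print('handle',rect(P,.38,.49,-.24,-.02,.045,.07))
E
```

```text
[ 0.43280935 -0.15805206  0.23127261] [-3.14152635e+00  2.20806866e-04 -1.50566251e+00]
plate (np.int64(7469), array([ 435.7, -129.1]), array([ 60.1, 164.9]), 3.4, np.float64(0.0198))
handle (np.int64(1354), array([ 435.7, -130.2]), array([17.7, 66.8]), 3.1, np.float64(0.0563))
```

The crop shows the wheel at about (105,125), probably reading 3, with the button at (215,135) and the rods at (490,105) and (700,160). The wrist and top measurements agree within 2 mm.

Scaled: -0.3 degrees / 360 = -0.0008.

Call:
drive_tool(commands=[[[0.003, 0.029, -0.05], [0, 0, -0.0008]], [[0.003, 0.029, -0.1], [0, 0, -0.0008]], [[0.003, 0.029, -0.14], [0, 0, -0.0008]], [[0.003, 0.029, -0.17], [0, 0, -0.0008]], [[0.003, 0.029, -0.19], [0, 0, -0.0008]], [[0.003, 0.029, -0.203], [0, 0, -0.0008]], [[0.003, 0.029, -0.203], [0, 0, -0.0008]], [[0.003, 0.029, -0.203], [0, 0, -0.0008]]])

```text
time: 3.5
eef_pos: [0.4367, -0.129, 0.0292]
ee_rot: [-3.14, -0.0, -1.51]
contact_force: [-0.8, 0.5, 0.6]
gripper_width: 1.003
gripper_force: 0.0
```

Call:
drive_tool(commands=[[[0, 0, 0], [0, 0, 0]], [[0, 0, 0], [0, 0, 0]], [[0, 0, 0], [0, 0, 0]], [[0, 0, 0], [0, 0, 0]], [[0, 0, 0], [0, 0, 0]], [[0, 0, 0], [0, 0, 0]], [[0, 0, 0], [0, 0, 0]], [[0, 0, 0], [0, 0, 0]]], gripper=-1)

```text
time: 4.5
eef_pos: [0.4361, -0.1293, 0.0285]
ee_rot: [-3.141, -0.0, -1.51]
contact_force: [-1.6, 1.0, 4.9]
gripper_width: 0.197
gripper_force: 60.0
```

Scaled: -15 degrees / 360 = -0.0417.

Call:
drive_tool(commands=[[[0, 0, 0.01], [0, 0, 0]], [[0, 0, 0.04], [0, 0, 0]], [[0, 0, 0.09], [0, 0, 0]], [[0.01, -0.02, 0.14], [0, 0, -0.0139]], [[0.03, -0.06, 0.19], [0, 0, -0.0278]], [[0.05, -0.1, 0.21], [0, 0, -0.0417]], [[0.064, -0.121, 0.21], [0, 0, -0.0417]], [[0.064, -0.121, 0.21], [0, 0, -0.0417]], [[0.064, -0.121, 0.21], [0, 0, -0.0417]]])

```text
time: 5.62
eef_pos: [0.4992, -0.2496, 0.2372]
ee_rot: [3.139, 0.001, -1.772]
contact_force: [-0.1, -0.5, -5.0]
gripper_width: 0.197
gripper_force: 59.8
```

Run:
```python
from h import *
s=bot.get_state(); print(s['eef_pos'],s['ee_rot'],s['contact_force'],s['torque'])
im,d,P=cloud('wrist'); save(im,'w2.png'); np.savez('w2',im=im,P=P)
t=s['eef_pos']
print('press',rect(P,.55,.71,-.34,-.11,.015,.03))
print('rods',rect(P,.55,.71,-.34,-.22,.085,.13),rect(P,.55,.71,-.22,-.11,.085,.13))
for lo,hi in((-.02,-.004),(0.0,.004),(.005,.04)):
  print('held',lo,rect(P,t[0]-.06,t[0]+.06,t[1]-.11,t[1]+.11,t[2]+lo,t[2]+hi))
```

```text
[ 0.4991684  -0.24962937  0.23722723] [ 3.13901311e+00  8.35618556e-04 -1.77225850e+00] [-0.05008247 -0.46248813 -5.03113775] [ 0.02485461 -0.03595899 -0.02513754]
press (np.int64(9218), array([ 631.9, -225.2]), array([189.5,  92.1]), 78.4, np.float64(0.0224))
rods (np.int64(431), array([ 617.1, -288.6]), array([ 8.7, 12. ]), 13.9, np.float64(0.1072)) 1
held -0.02 (np.int64(21253), array([ 496.7, -260.3]), array([143.2,  60.6]), 78.4, np.float64(0.2276))
held 0.0 (np.int64(1126), array([ 490. , -291.8]), array([66.6, 29.6]), 78.1, np.float64(0.2379))
held 0.005 (np.int64(11497), array([ 497.9, -251.2]), array([43.4, 64.8]), 13.4, np.float64(0.2644))
```

View pics/w2.png

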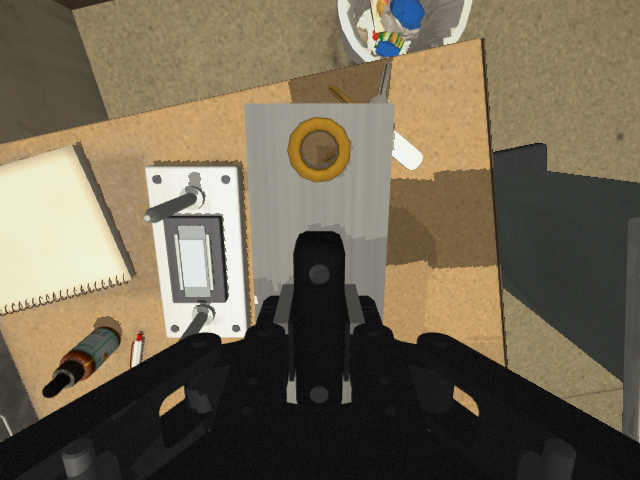

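The picture shows the press at (195,250) beside the held platen, with the rods near (190,200) and (200,320). Press and platen are parallel, both at 78.4°. Next I move over the rods.

Call:
drive_tool(commands=[[[0.04, 0.008, 0], [0, 0, 0]], [[0.08, 0.016, 0], [0, 0, 0]], [[0.115, 0.022, -0.01], [0, 0, 0]], [[0.133, 0.025, -0.03], [0, 0, 0]], [[0.133, 0.025, -0.05], [0, 0, 0]], [[0.133, 0.025, -0.06], [0, 0, 0]], [[0.133, 0.025, -0.06], [0, 0, 0]], [[0.133, 0.025, -0.06], [0, 0, 0]]])

```text
time: 6.68
eef_pos: [0.6331, -0.2255, 0.1796]
ee_rot: [-3.14, -0.0, -1.772]
contact_force: [-0.8, 0.4, -3.2]
gripper_width: 0.198
gripper_force: 60.3
```

Run:
```python
from h import *
s=bot.get_state(); t=s['eef_pos'];print(t,s['ee_rot'],s['contact_force'],s['torque'])
im,d,P=cloud('wrist'); im2,d2,P2=cloud('top')
cv2.imwrite('pics/w3.png',np.hstack([im[:330,150:490],cv2.resize(im2[170:270,360:480],(396,330))])[...,::-1])
print('plate wrist',rect(P,t[0]-.06,t[0]+.06,t[1]-.11,t[1]+.11,t[2]-.02,t[2]-.004))
print('plate top',rect(P2,t[0]-.06,t[0]+.06,t[1]-.11,t[1]+.11,t[2]-.02,t[2]+.004))
```

```text
[ 0.63306083 -0.22554311  0.17962147] [-3.13965845e+00 -3.54244552e-04 -1.77227352e+00] [-0.79114308  0.40270612 -3.24452029] [-0.00788558 -0.00406567  0.0410063 ]
plate wrist (np.int64(21269), array([ 630.4, -236.5]), array([142.6,  60.7]), 78.6, np.float64(0.17))
plate top (np.int64(1796), array([ 630.1, -227.3]), array([160.3,  61. ]), 78.1, np.float64(0.1698))
```

View pics/w3.png

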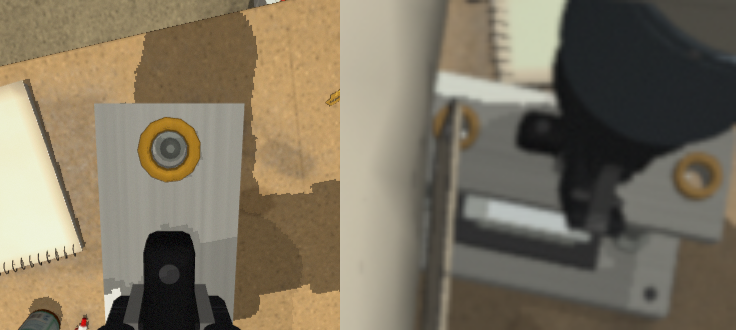

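The wrist view shows the rod tip (170,148) concentric with the collar (169,149), so the platen is aligned. I apply a small correction and start down.

Call:
drive_tool(commands=[[[-0.0007, 0.0008, -0.005], [0, 0, 0]], [[-0.0007, 0.0008, -0.012], [0, 0, 0]], [[-0.0007, 0.0008, -0.02], [0, 0, 0]], [[-0.0007, 0.0008, -0.026], [0, 0, 0]], [[-0.0007, 0.0008, -0.032], [0, 0, 0]], [[-0.0007, 0.0008, -0.038], [0, 0, 0]], [[-0.0007, 0.0008, -0.044], [0, 0, 0]], [[-0.0007, 0.0008, -0.044], [0, 0, 0]], [[-0.0007, 0.0008, -0.044], [0, 0, 0]]])

```text
time: 7.9
eef_pos: [0.6324, -0.2245, 0.1346]
ee_rot: [-3.141, -0.0, -1.772]
contact_force: [-0.3, 0.8, -5.8]
gripper_width: 0.201
gripper_force: 60.4
```

Call:
drive_tool(commands=[[[0, 0, -0.006], [0, 0, 0]], [[0, 0, -0.013], [0, 0, 0]], [[0, 0, -0.02], [0, 0, 0]], [[0, 0, -0.027], [0, 0, 0]], [[0, 0, -0.034], [0, 0, 0]], [[0, 0, -0.041], [0, 0, 0]], [[0, 0, -0.048], [0, 0, 0]], [[0, 0, -0.054], [0, 0, 0]], [[0, 0, -0.059], [0, 0, 0]], [[0, 0, -0.062], [0, 0, 0]], [[0, 0, -0.062], [0, 0, 0]]])

```text
time: 9.28
eef_pos: [0.6321, -0.2244, 0.0721]
ee_rot: [3.141, -0.0, -1.772]
contact_force: [0.4, -0.5, -5.0]
gripper_width: 0.199
gripper_force: 60.4
```

Call:
drive_tool(commands=[[[0, 0, -0.001], [0, 0, 0]], [[0, 0, -0.002], [0, 0, 0]], [[0, 0, -0.003], [0, 0, 0]], [[0, 0, -0.004], [0, 0, 0]], [[0, 0, -0.004], [0, 0, 0]]])

```text
time: 9.9
eef_pos: [0.6323, -0.2245, 0.0687]
ee_rot: [-3.141, -0.0, -1.772]
contact_force: [0.3, 0.0, -2.4]
gripper_width: 0.203
gripper_force: 60.8
```

Call:
drive_tool(commands=[[[0, 0, -0.0005], [0, 0, 0]], [[0, 0, -0.001], [0, 0, 0]], [[0, 0, -0.001], [0, 0, 0]]])

```text
time: 10.28
eef_pos: [0.6323, -0.2245, 0.0686]
ee_rot: [-3.141, -0.0, -1.772]
contact_force: [-4.3, 1.6, 4.7]
gripper_width: 0.199
gripper_force: 61.9
```

Call:
drive_tool(commands=[[[0, 0, 0], [0, 0, 0]], [[0, 0, 0], [0, 0, 0]], [[0, 0, 0], [0, 0, 0]], [[0, 0, 0], [0, 0, 0]], [[0, 0, 0], [0, 0, 0]], [[0, 0, 0], [0, 0, 0]]], gripper=1)

```text
time: 11.02
eef_pos: [0.6323, -0.2244, 0.0673]
ee_rot: [-3.142, -0.0, -1.772]
contact_force: [0.4, 0.2, -0.0]
gripper_width: 0.998
gripper_force: 0.0
```

Scaled: 3 degrees / 360 = 0.0083.

Call:
drive_tool(commands=[[[0, 0, 0.02], [0, 0, 0]], [[0, 0, 0.06], [0, 0, 0]], [[0, 0, 0.11], [0, 0, 0]], [[0, 0.05, 0.14], [0, 0, 0.0083]], [[0, 0.11, 0.17], [0, 0, 0.0083]], [[-0.01, 0.17, 0.17], [0, 0, 0.0083]], [[-0.01, 0.22, 0.17], [0, 0, 0.0083]], [[-0.01, 0.24, 0.17], [0, 0, 0.0083]], [[-0.01, 0.24, 0.17], [0, 0, 0.0083]], [[-0.01, 0.24, 0.17], [0, 0, 0.0083]]], gripper=1)

```text
time: 12.28
eef_pos: [0.6223, 0.0145, 0.2372]
ee_rot: [3.141, -0.0, -1.721]
contact_force: [-0.4, -0.5, -0.3]
gripper_width: 0.999
gripper_force: 0.0
```

Run:
```python
from h import *
s=bot.get_state(); t=s['eef_pos'];print(s['time'],t,s['ee_rot'])
im,d,P=cloud('wrist'); im2,d2,P2=cloud('top'); im3,d3,P3=cloud('scene'); save(im,'w4.png')
for Q in(P2,P3): print('plate on press',rect(Q,.56,.70,-.33,-.12,.052,.064), 'handle',rect(Q,.56,.70,-.33,-.12,.09,.1))
print('timer wrist',rect(P,.54,.72,-.07,.12,.053,.067)); 
for n in('thumbwheel','start_button'):
  for r in bot.masks_of(n,'wrist')[:1]:
    q=P[r['region']&(d>0)]; print(n,r['score'],r['point'],np.median(q,0).round(4),np.percentile(q,2,0).round(4),np.percentile(q,98,0).round(4))
```

```text
12.275 [0.62229357 0.01453858 0.23718482] [ 3.14142342e+00 -4.38602761e-04 -1.72073537e+00]
plate on press (np.int64(1910), array([ 629.7, -224.1]), array([164.3,  61.9]), 79.0, np.float64(0.0579)) handle (np.int64(364), array([ 629.6, -222.8]), array([135.3,  19.6]), 78.9, np.float64(0.0954))
plate on press (np.int64(681), array([ 631.3, -224.6]), array([172.,  60.]), 78.6, np.float64(0.0584)) handle (np.int64(93), array([ 626.2, -248.7]), array([85. , 16.5]), 73.8, np.float64(0.0956))
timer wrist (np.int64(12135), array([633.5,  24.1]), array([130.8, 111.4]), 81.8, np.float64(0.0599))
thumbwheel 0.84 [264.3, 308.0] [0.6365 0.0496 0.0709] [0.6077 0.0373 0.064 ] [0.6668 0.0638 0.0818]
start_button 0.62 [193.0, 302.4] [ 0.6279 -0.0122  0.0824] [ 0.6167 -0.0239  0.0785] [0.6396 0.0007 0.0839]
```

View pics/w4.png

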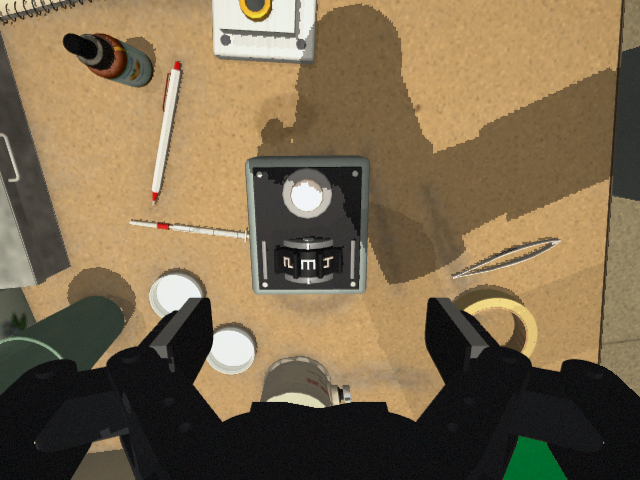

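The picture shows the wheel at (308,263) reading 3, with neighbours 2 on the far side and 4 on the near side. The button is at (307,195), and the platen is seated level on the press. Next I need the fingertip geometry for pushing the wheel with one open finger.

Run:
```python
from h import *
s=bot.get_state(); t=s['eef_pos']; Rm=R.from_euler('xyz',s['ee_rot']).as_matrix()
im,d,P=cloud('wrist')
L=(P-t)@Rm   # tool frame
m=(d>0)&(abs(L[...,0])<.03)&(abs(L[...,1])<.08)&(L[...,2]<.03)&(L[...,2]>-.06)
for sg in(1,-1):
  q=L[m&(L[...,1]*sg>0)]
  print(sg,len(q),q.min(0).round(4),q.max(0).round(4))
  for a in np.arange(-.05,.01,.005):
    k=q[(q[:,2]>a)&(q[:,2]<a+.005)]
    if len(k)>3: print(a.round(3),len(k),np.percentile(k,2,0).round(4),np.percentile(k,98,0).round(4))
```

```text
1 4602 [-0.012   0.0416 -0.06  ] [ 0.0139  0.0721 -0.0123]
-0.05 436 [ 0.      0.0426 -0.05  ] [ 0.0111  0.0491 -0.0451]
-0.045 561 [-0.0064  0.0426 -0.0448] [ 0.0109  0.0561 -0.0401]
-0.04 578 [-0.0105  0.0426 -0.0399] [ 0.0109  0.0561 -0.0351]
-0.035 529 [-0.0108  0.0426 -0.0349] [ 0.0109  0.056  -0.0301]
-0.03 473 [-0.0104  0.0426 -0.0299] [ 0.011   0.0561 -0.0251]
-0.025 407 [-0.0108  0.0425 -0.0249] [ 0.0109  0.0553 -0.0201]
-0.02 271 [-0.0109  0.0426 -0.0199] [ 0.0107  0.0518 -0.0151]
-0.015 62 [-0.0088  0.0428 -0.015 ] [ 0.0086  0.0433 -0.0125]
-1 4574 [-0.0119 -0.0705 -0.06  ] [ 0.0138 -0.041  -0.0125]
-0.05 465 [ 0.0002 -0.0487 -0.0499] [ 0.011  -0.0421 -0.0451]
-0.045 544 [-0.0064 -0.0555 -0.0449] [ 0.011  -0.042  -0.0401]
-0.04 588 [-0.0106 -0.0555 -0.0399] [ 0.011  -0.042  -0.0351]
-0.035 517 [-0.0104 -0.0556 -0.0349] [ 0.0109 -0.042  -0.0302]
-0.03 474 [-0.0104 -0.0556 -0.0299] [ 0.0109 -0.0421 -0.0252]
-0.025 406 [-0.0108 -0.0548 -0.0249] [ 0.0109 -0.0421 -0.0201]
-0.02 275 [-0.0105 -0.0484 -0.0199] [ 0.0107 -0.0421 -0.0152]
-0.015 58 [-0.0103 -0.0429 -0.015 ] [ 0.0083 -0.0422 -0.0127]
```

Scaled: 0.4 degrees / 360 = 0.0011.

Call:
drive_tool(commands=[[[0.04, 0.033, -0.04], [0, 0, 0.0011]], [[0.04, 0.033, -0.09], [0, 0, 0.0011]], [[0.04, 0.033, -0.135], [0, 0, 0.0011]], [[0.04, 0.033, -0.15], [0, 0, 0.0011]], [[0.04, 0.033, -0.15], [0, 0, 0.0011]], [[0.04, 0.033, -0.15], [0, 0, 0.0011]]])

```text
time: 13.32
eef_pos: [0.6638, 0.0486, 0.09]
ee_rot: [-3.137, 0.001, -1.713]
contact_force: [0.3, 0.0, 0.9]
gripper_width: 0.999
gripper_force: 0.0
```

Run:
```python
from h import *
s=bot.get_state(); print(s['time'],s['eef_pos'],s['ee_rot'])
im,d,P=cloud('wrist'); save(im,'w5.png')
W=np.array([.6374,.0508,.045]); ex=np.array([.99,-.143,0]);ey=np.array([.143,.99,0])
D=P-W; a=D@ex; b=D@ey
m=(abs(b)<.009)&(abs(a)<.04)&(D[...,2]>.02)&(D[...,2]<.042)
r=np.hypot(a,D[...,2])[m]; th=np.degrees(np.arctan2(a,D[...,2]))[m]
for c in range(-66,67,6):
  k=abs(th-c)<3
  if k.sum()>5: print(c,k.sum(),(np.percentile(r[k],[10,50,95])*1000).round(1))
mb=(abs(a)<.06)&(b<-.045)&(b>-.08)&(D[...,2]>.02)
print('btn',np.median(P[mb&(P[...,2]>.079)],0) if (mb&(P[...,2]>.079)).any() else None)
```

```text
13.325 [0.66376968 0.04860117 0.0900032 ] [-3.13731785e+00  1.09172030e-03 -1.71263705e+00]
-54 146 [34.3 37.6 38.2]
-48 462 [30.5 33.9 37.4]
-42 117 [29.9 30.3 31. ]
-36 144 [29.9 30.5 31.2]
-30 51 [30.  30.8 31.3]
-24 8 [36.9 37.2 37.4]
-18 277 [37.1 37.8 38.7]
-12 482 [29.9 32.4 37.7]
-6 233 [29.5 30.3 31.3]
0 234 [29.7 30.5 31.5]
6 239 [29.5 30.3 31.2]
12 326 [29.7 31.1 37.6]
18 303 [37.2 37.9 38.9]
24 72 [30.  31.  37.3]
30 205 [29.6 30.3 31.2]
36 188 [29.8 30.6 31.5]
42 169 [29.7 30.3 31.2]
48 448 [30.5 33.7 37.5]
54 169 [36.4 37.8 38.5]
btn [ 0.63242106 -0.01509076  0.08262473]
```

View pics/w5.png

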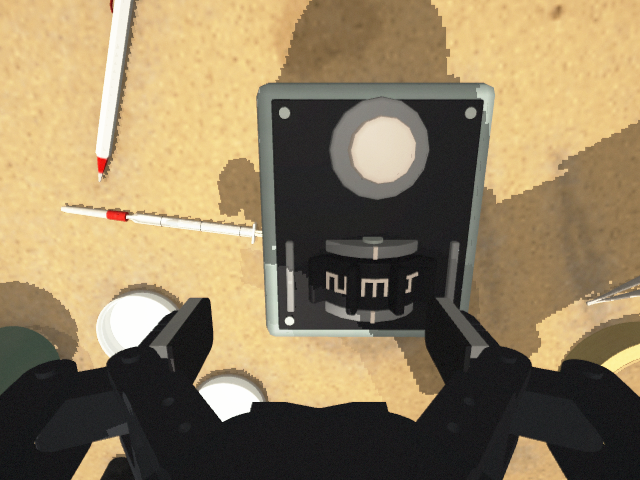

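The picture shows the wheel at (375,280) reading 3, with 2 on the far side. The ridges fit my axis estimate at ±18° and ±54°. I push one digit.

Call:
drive_tool(commands=[[[-0.0017, -0.0014, -0.01], [0, 0, 0]], [[-0.0017, -0.0014, -0.02], [0, 0, 0]], [[-0.0017, -0.0014, -0.025], [0, 0, 0]], [[0.0023, -0.002, -0.025], [0, 0, 0]], [[0.0062, -0.0025, -0.025], [0, 0, 0]], [[0.0102, -0.0031, -0.025], [0, 0, 0]], [[0.0142, -0.0037, -0.025], [0, 0, 0]], [[0.0181, -0.0042, -0.025], [0, 0, 0]], [[0.0216, -0.0048, -0.025], [0, 0, 0]], [[0.0216, -0.0048, -0.025], [0, 0, 0]], [[0.0216, -0.0048, -0.01], [0, 0, 0]], [[-0.0017, -0.0014, 0], [0, 0, 0]]])

```text
time: 14.88
eef_pos: [0.6613, 0.047, 0.0882]
ee_rot: [-3.14, -0.0, -1.713]
contact_force: [-0.7, 0.7, -0.4]
gripper_width: 1.002
gripper_force: 0.0
```

```bash
cat > wh.py <<'E'
from h import *
s=bot.get_state(); print(s['time'],s['eef_pos'],s['ee_rot'])
im,d,P=cloud('wrist'); save(im,'wx.png')
W=np.array([.6374,.0508,.045]); ex=np.array([.99,-.143,0]);ey=np.array([.143,.99,0])
D=P-W; a=D@ex; b=D@ey
m=(abs(b)<.009)&(abs(a)<.04)&(D[...,2]>.02)&(D[...,2]<.042)
r=np.hypot(a,D[...,2])[m]; th=np.degrees(np.arctan2(a,D[...,2]))[m]
k=(r>.0365)&(abs(th)<35); print('ridges',[round(th[k&(th*g>0)].mean(),1) for g in(-1,1)])
E
python3 wh.py; python3 -c "
import cv2;i=cv2.imread('pics/wx.png');cv2.imwrite('pics/w6.png',cv2.resize(i[200:340,260:480],None,fx=3,fy=3))"
```

```text
14.875 [0.66127521 0.04695813 0.08824   ] [-3.14039072e+00 -7.36954287e-05 -1.71328019e+00]
ridges [np.float64(-17.0), np.float64(17.3)]
```

View pics/w6.png

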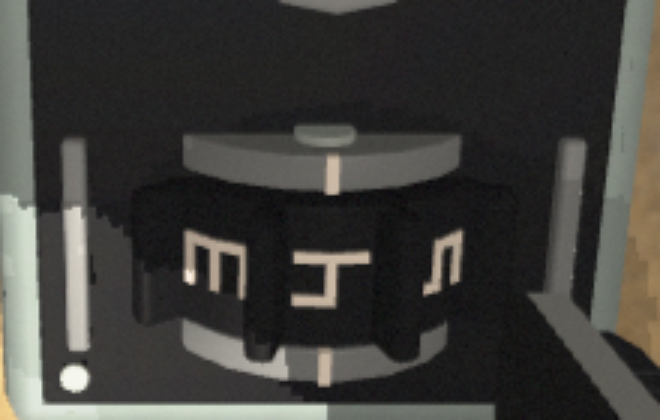

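The wheel now reads 4 at (330,275), with 3 on the far side and 5 on the near side. I repeat the stroke twice.

Call:
drive_tool(commands=[[[0, 0, -0.01], [0, 0, 0]], [[0, 0, -0.02], [0, 0, 0]], [[0, 0, -0.025], [0, 0, 0]], [[0.004, -0.0006, -0.025], [0, 0, 0]], [[0.0079, -0.0011, -0.025], [0, 0, 0]], [[0.0119, -0.0017, -0.025], [0, 0, 0]], [[0.0159, -0.0023, -0.025], [0, 0, 0]], [[0.0198, -0.0028, -0.025], [0, 0, 0]], [[0.0233, -0.0034, -0.025], [0, 0, 0]], [[0.0233, -0.0034, -0.025], [0, 0, 0]], [[0.0233, -0.0034, -0.01], [0, 0, 0]], [[0, 0, 0], [0, 0, 0]]])

```text
time: 16.42
eef_pos: [0.6613, 0.047, 0.0883]
ee_rot: [-3.14, 0.0, -1.713]
contact_force: [0.0, 0.2, 0.5]
gripper_width: 0.999
gripper_force: 0.0
```

Call:
drive_tool(commands=[[[0, 0, -0.01], [0, 0, 0]], [[0, 0, -0.02], [0, 0, 0]], [[0, 0, -0.025], [0, 0, 0]], [[0.004, -0.0006, -0.025], [0, 0, 0]], [[0.0079, -0.0011, -0.025], [0, 0, 0]], [[0.0119, -0.0017, -0.025], [0, 0, 0]], [[0.0159, -0.0023, -0.025], [0, 0, 0]], [[0.0198, -0.0028, -0.025], [0, 0, 0]], [[0.0233, -0.0034, -0.025], [0, 0, 0]], [[0.0233, -0.0034, -0.025], [0, 0, 0]], [[0.0233, -0.0034, -0.01], [0, 0, 0]], [[0, 0, 0], [0, 0, 0]]])

```text
time: 17.92
eef_pos: [0.6613, 0.047, 0.0883]
ee_rot: [-3.14, -0.0, -1.713]
contact_force: [0.1, -1.0, 0.3]
gripper_width: 0.996
gripper_force: 0.0
```

```bash
python3 wh.py; python3 -c "
import cv2;i=cv2.imread('pics/wx.png');cv2.imwrite('pics/w7.png',cv2.resize(i[200:340,260:480],None,fx=3,fy=3))"
```

```text
17.925 [0.66132126 0.04696928 0.08827329] [-3.14026612e+00 -6.40596764e-05 -1.71320996e+00]
ridges [np.float64(-17.1), np.float64(17.3)]
```

View pics/w7.png

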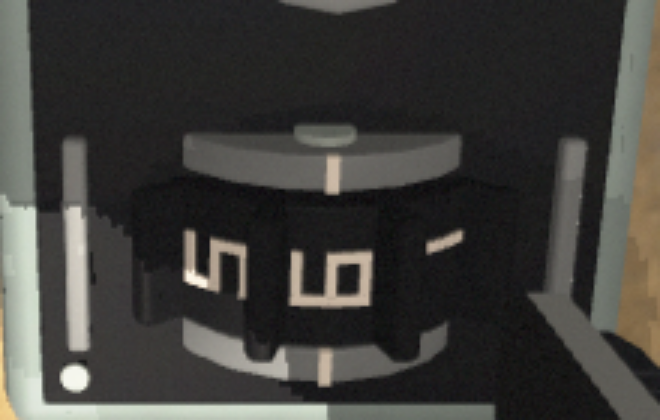

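The wheel reads 6 at (330,275), with 5 on the far side and the ridges symmetric. Now the button.

Call:
drive_tool(commands=[[[0, 0, 0.05], [0, 0, 0]], [[-0.01, -0.02, 0.07], [0, 0, 0]], [[-0.033, -0.059, 0.07], [0, 0, 0]], [[-0.033, -0.059, 0.05], [0, 0, 0]], [[-0.033, -0.059, 0.03], [0, 0, 0]], [[-0.033, -0.059, 0.01], [0, 0, 0]], [[-0.033, -0.059, 0.005], [0, 0, 0]], [[-0.033, -0.059, 0.005], [0, 0, 0]]], gripper=-1)

```text
time: 18.98
eef_pos: [0.6276, -0.0121, 0.0929]
ee_rot: [-3.141, -0.0, -1.713]
contact_force: [0.1, 0.5, -0.0]
gripper_width: 0.004
gripper_force: 0.0
```

Run:
```python
from h import *
im2,d2,P2=cloud('top'); im3,d3,P3=cloud('scene')
for Q in(P2,P3): print('plate on press',rect(Q,.56,.70,-.33,-.12,.052,.064))
```

```text
plate on press (np.int64(1917), array([ 629.9, -224.2]), array([164.4,  61.7]), 78.6, np.float64(0.058))
plate on press (np.int64(650), array([ 637.3, -226.3]), array([170.5,  47.8]), 78.7, np.float64(0.0584))
```

Call:
drive_tool(commands=[[[0, 0, -0.006], [0, 0, 0]], [[0, 0, -0.01], [0, 0, 0]], [[0, 0, -0.0125], [0, 0, 0]], [[0, 0, -0.0145], [0, 0, 0]], [[0, 0, -0.0155], [0, 0, 0]], [[0, 0, -0.0155], [0, 0, 0]], [[0, 0, -0.0155], [0, 0, 0]]])

```text
time: 19.95
eef_pos: [0.6276, -0.0118, 0.0771]
ee_rot: [-3.141, 0.0, -1.713]
contact_force: [-1.2, 1.0, 3.8]
gripper_width: -0.002
gripper_force: 2.3
```

Call:
drive_tool(commands=[[[0, 0, -0.001], [0, 0, 0]], [[0, 0, -0.002], [0, 0, 0]], [[0, 0, -0.002], [0, 0, 0]], [[0, 0, -0.002], [0, 0, 0]]])

```text
time: 20.45
eef_pos: [0.6276, -0.0118, 0.0765]
ee_rot: [-3.14, 0.0, -1.712]
contact_force: [-6.6, 1.3, 12.6]
gripper_width: 0.001
gripper_force: 6.3
```

The button is bottomed: 12.6 N against the 5 N spring. Releasing it.

Call:
drive_tool(commands=[[[0, 0, 0.005], [0, 0, 0]], [[0, 0, 0.02], [0, 0, 0]], [[0, 0, 0.06], [0, 0, 0]], [[-0.05, 0, 0.1], [0, 0, 0]], [[-0.11, 0, 0.13], [0, 0, 0]], [[-0.17, 0, 0.13], [0, 0, 0]], [[-0.22, 0, 0.13], [0, 0, 0]], [[-0.22, 0, 0.13], [0, 0, 0]]])

```text
time: 21.45
eef_pos: [0.4047, -0.0122, 0.2057]
ee_rot: [-3.14, 0.001, -1.712]
contact_force: [0.7, 0.0, 0.8]
gripper_width: 0.001
gripper_force: 0.0
```

Run:
```python
from h import *
im,d,P=cloud('top'); z=np.load('top0.npz')
print('plate on press',rect(P,.56,.70,-.33,-.12,.052,.064))
for n in('start_button',):
  r=bot.masks_of(n,'top')[0]; print(n,np.median(P[r['region']&(d>0)],0), np.median(z['P'][r['region']&(z['d']>0)],0))
cv2.imwrite('pics/end.png',cv2.resize(im[130:280,230:480],None,fx=3,fy=3)[...,::-1])
```

```text
plate on press (np.int64(1895), array([ 629.9, -224.3]), array([164.4,  61.4]), 78.4, np.float64(0.0579))
start_button [ 0.62445671 -0.0099614   0.08130848] [ 0.62427949 -0.01070871  0.08106486]
```

View pics/end.png

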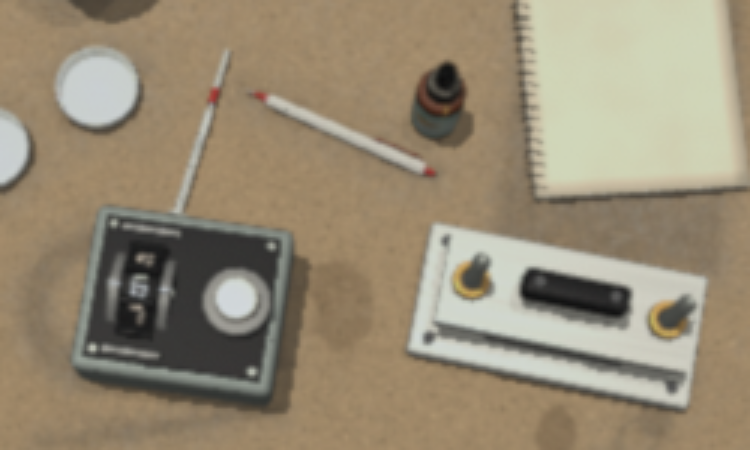

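The platen sits on both rods, at (475,275) and (670,315). The wheel at (138,288) reads 6, the button at (237,298) is up again, and the bottle is unmoved.

```bash
python3 -c "
from bench import bot
print(bot.job_done())"
```

```text
the job is handed in; nothing more can be done
None
```

I handed the job in at about 21 s of the 64 s; the final pictures show the press closed, the wheel at 6 and the start button up again after a full press, but no verdict came back.

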